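# Refit the selector knob of the wood-moisture tester and hold it pressed for a reading

### The arm

A 6-joint arm with a two-finger parallel gripper is mounted at the origin on a cart in front of the work surface, level with it; the furniture and walls round the work are solid. World frame = base frame: x ahead of the robot, y to its left, z up, the work surface at z = 0. Lengths are in m, angles in degrees, forces in N, time in s.
With the tool pointing down it reaches from about 0.4 to 0.825 m from the base axis. Payload 7 kg.
Tool frame: the origin (TCP) lies on the centre line of the jaws, within the pads' length; the fingertips stand 8 mm ahead of it and the grasp point (between the pads) lies 11 mm behind it; z points along the fingers, y is the line along which they close (so a half turn about z gives the same grasp; the last joint's range is limited). The gripper opens to 88 mm and grips with 3 to 60 N. Pads are 19 mm wide; open, the fingers measure 130 mm over their backs; the gripper's body (78 mm by 193 mm) begins 47 mm behind the grasp point.
Start: joints at [-57.634, 20.546, 0.682, 0, -70.136, -16.507], TCP at [0.184, -0.649, 0.235] pointing down, gripper open.
Joint ranges: [-176.03, 176.03], [-82.01, 121.73], [-58.28, 71.71], [-173.87, 95.51], [-174.79, -0.11], [-173.66, 173.66]. Speed limits (degrees/s): [136.94, 136.94, 172.46, 180, 180, 180].

### API

Orientations are given as [roll, pitch, yaw] about the fixed x, y, z axes, in that order (R = Rz(yaw) Ry(pitch) Rx(roll)).
In Python, from plant import r gives the robot as it stands.
- The arm moves only by the tool carry_out, never from a script. Its argument "targets" is a list of rows, each a list of 6 numbers: the shift along the tool's x, y, z scaled (see below), then the turn, a rotation vector about the tool's x, y, z scaled (see below). A call has 1 to 5 rows; each row shifts and turns the commanded pose from where the row before left it, along the tool's axes as they then stand; what a row does not reach is not made up. The controller multiplies each number of a shift by 0.5 m and each number of a turn by 60 degrees. A row lasts 1/8 s, in which the tool goes at most 62.5 mm and 10.7 degrees, less where a joint would pass 70% of its speed; a pose out of reach is approached as far as the arm can. A call with a number of a shift or a turn outside -1 to 1 is refused whole. A call with a gripper value outside its range is refused whole. "hand" is the opening, from 0 (shut) to 1 (fully open), set as the call begins (left out, the last holds). The fingers move at their own pace and stop on an object; "squeeze" is the grip in N (left out, the last holds). Time passes only in rows, so rows that do not move let the fingers close. It gives the time, the measured TCP pose, the force, the opening and the grip force at its end, in the units of the state.
- r.get_state(): the state, without advancing time (a new reading comes with each control period).
- r.capture(name): name is "scene" or "top" or "wrist"; returns the picture (384x512x3 uint8, red, green, blue); there is no depth.
- r.camera_info(name): a dict with "K" (3x3 intrinsics, pixels), "distortion" ([k1, k2, p1, p2, k3] as OpenCV has them; the pictures are not rectified), "eye" and "attitude" of the camera in the world. Camera axes: x right, y down, z forward; pixel columns grow to the right and rows downward; lengths in m; the calibration is good to about 2 mm. A picture is of the moment at which its call begins: read the wrist's pose just before it. camera_info takes no time and is no camera call; for the wrist camera it gives the pose at the moment of the call.
- r.close_job(): hands the job in; it is judged then, once.
The state is a dict: "time_s": time; "joints": joint angles; "qd": joint speeds; "joint_torque": joint torques, N m; "tcp_pos": TCP position; "eef_rot": TCP orientation; "contact_force": force on the tool from outside, world axes, zero at the start; "moment": the same for the moment, N m; "gripper_width": finger opening in m; "gripper_force": force on a finger pad.
Only numpy, scipy, OpenCV 4.12 (cv2) and the standard library are available. Lean on these libraries where they do the work, as an engineer would, in place of code of your own. Each camera call takes 0.05 s, during which the arm holds its last target. There are 200 camera calls.

### The job

Take a moisture reading of the wooden test plugs: stand the two loose plugs in the two empty wells of the green bench tester, one in each well, leaving the plugs that are already in it where they are. Then pick up the black pointer knob, turn it so that its bore matches the flat on the tester's brass D-shaft, push it fully home on the shaft, and press knob and shaft all the way in against the spring. Finish while still holding the knob pressed in - the reading lasts only as long as it is held - and leave the other things on the bench where they lie.

Things in the scene. Friction and masses are not known exactly. Their poses are not given: they have to be found in the camera images.
- tester: bench moisture tester, fixed: green case 280 mm wide (y), 140 deep (x), 45 high, origin at the centre of its underside, front = local -x. In its flat top a row of four round wells along local y, at the right end (local -y) the brass push shaft. Behind the wells (local x > 30 mm, local y -5 to +131 mm) a sloping gauge cowl rises to 83 mm; its red needle swings as the shaft is pressed
- well_1 (a point): centre of the floor of well 1 of the tester (filled from the start); wells are numbered from the left (local +y) at 46 mm pitch, each 31 mm in diameter and 15 mm deep, floor 30 mm above the bench, rim 45 mm above it; axes as the tester's
- well_2 (a point): centre of the floor of well 2 of the tester (empty at the start); wells are numbered from the left (local +y) at 46 mm pitch, each 31 mm in diameter and 15 mm deep, floor 30 mm above the bench, rim 45 mm above it; axes as the tester's
- well_3 (a point): centre of the floor of well 3 of the tester (filled from the start); wells are numbered from the left (local +y) at 46 mm pitch, each 31 mm in diameter and 15 mm deep, floor 30 mm above the bench, rim 45 mm above it; axes as the tester's
- well_4 (a point): centre of the floor of well 4 of the tester (empty at the start, the one nearest the shaft); wells are numbered from the left (local +y) at 46 mm pitch, each 31 mm in diameter and 15 mm deep, floor 30 mm above the bench, rim 45 mm above it; axes as the tester's
- shaft_end (a point): top end, on the axis, of the upright brass D-shaft on a black disc on the tester: 20 mm diameter, one flat along its whole length, 5 mm from the axis, facing this point's +x; rim of the tip chamfered 1.5 mm (0.6 at the flat). It stands 22 mm above the tester's top, its end 67 mm above the bench. It does not turn, only slides down 6 mm against a spring (4 N at first, 8 N at the end). z up
- shaft (a joint): how far the shaft is pressed in: 0 at rest, 0.006 m fully in (sprung, returns when released)
- knob: black knob, 100 g, 38 mm tall, standing bore down: round skirt 48 mm in diameter, 16 mm high, on it a finger bar 40 mm long (local x), 13 thick (local y), 22 high, to be pinched across its 13 mm; white pointer line on its local +x half. Origin at the centre of the underside, z up
- knob_bore (a point): mouth of the D-shaped bore in the knob's underside (at its origin, axes as the knob's): 14 mm deep, 0.8 mm larger all round than the shaft, its flat on the white-line side (local +x), so the white line must point the way the shaft's flat faces. Fully home, the shaft's end is at the bottom of the bore and the underside is 8 mm above the tester's top, 2 mm when pressed in
- knob_pointer (a point): top edge of the white-marked end of the knob's bar, 20 mm from the knob's axis along local +x, 38 mm above its underside; axes as the knob's
- plug_1: loose test plug on the bench: turned round plug of pale wood, 26 mm in diameter and 46 mm tall, standing upright; origin at the centre of its underside, z along the plug
- plug_2: loose test plug on the bench: turned round plug of pale wood, 26 mm in diameter and 46 mm tall, standing upright; origin at the centre of its underside, z along the plug
- set_plug_1: test plug already in well 1: turned round plug of pale wood, 26 mm in diameter and 46 mm tall, standing upright; origin at the centre of its underside, z along the plug
- set_plug_2: test plug already in well 3: turned round plug of pale wood, 26 mm in diameter and 46 mm tall, standing upright; origin at the centre of its underside, z along the plug
- awl: awl with a brown pear-shaped handle, 82 x 128 x 35 mm, lying on the bench, not part of the job; origin at the centre of its underside
- wedge_1: pale wooden wedge, 101 x 76 x 28 mm, lying on the bench, not part of the job; origin at the centre of its underside
- billet: pale split block of beech, 56 x 104 x 46 mm, lying on the bench, not part of the job; origin at the centre of its underside
- brush: bench brush with a wooden back, 123 x 60 x 39 mm, lying on the bench, not part of the job; origin at the centre of its underside
There are look-alikes about, which are no part of the job. Of the things that look like the knob, take the one that is farthest to the robot's left at the start. What is shaped like the plug_2 but turquoise is not meant.

How it is judged (in metres and radians):
On the way:
1. both loose plugs stand in the two empty wells, one in each, let go, and the shaft has not been pressed yet (((horizontal distance between plug_1 and well_2 below 0.006 m and z of plug_1 in the frame of well_2 below 0.003 m and angle between each of plug_1, plug_2's own z axis and vertical below 0.12 rad and horizontal distance between plug_2 and well_4 below 0.006 m and z of plug_2 in the frame of well_4 below 0.003 m) or (horizontal distance between plug_1 and well_4 below 0.006 m and z of plug_1 in the frame of well_4 below 0.003 m and angle between each of plug_1, plug_2's own z axis and vertical below 0.12 rad and horizontal distance between plug_2 and well_2 below 0.006 m and z of plug_2 in the frame of well_2 below 0.003 m)) and horizontal distance between set_plug_1 and well_1 below 0.006 m and z of set_plug_1 in the frame of well_1 below 0.003 m and angle between each of set_plug_1, set_plug_2's own z axis and vertical below 0.12 rad and horizontal distance between set_plug_2 and well_3 below 0.006 m and z of set_plug_2 in the frame of well_3 below 0.003 m and contact force between the fingers and plug_1 below 0.1 N and contact force between the fingers and plug_2 below 0.1 N and value of joint shaft below 0.001 m), for 0.2 s.
At the end, for the whole second after the job is handed in: Each well holds one plug, upright on its floor (6 mm of centre, 3 mm, 7 deg); the knob is home on the shaft (1.5 mm from the bottom of its bore, pointer along the flat within 14 deg, upright within 6 deg); the shaft is pressed in at least 4.5 of its 6 mm and the fingers still hold the knob (((horizontal distance between plug_1 and well_2 below 0.006 m and z of plug_1 in the frame of well_2 below 0.003 m and angle between each of plug_1, plug_2's own z axis and vertical below 0.12 rad and horizontal distance between plug_2 and well_4 below 0.006 m and z of plug_2 in the frame of well_4 below 0.003 m) or (horizontal distance between plug_1 and well_4 below 0.006 m and z of plug_1 in the frame of well_4 below 0.003 m and angle between each of plug_1, plug_2's own z axis and vertical below 0.12 rad and horizontal distance between plug_2 and well_2 below 0.006 m and z of plug_2 in the frame of well_2 below 0.003 m)) and horizontal distance between set_plug_1 and well_1 below 0.006 m and z of set_plug_1 in the frame of well_1 below 0.003 m and angle between each of set_plug_1, set_plug_2's own z axis and vertical below 0.12 rad and horizontal distance between set_plug_2 and well_3 below 0.006 m and z of set_plug_2 in the frame of well_3 below 0.003 m and horizontal distance between knob and shaft_end below 0.003 m and z of knob in the frame of shaft_end below -0.0125 m and angle between the z axis of knob and the z axis of shaft_end, either way round below 0.1 rad and x of knob_pointer in the frame of shaft_end above 0.015 m and y of knob_pointer in the frame of shaft_end between -0.005 and 0.005 m and value of joint shaft above 0.0045 m and contact force between the fingers and knob above 1 N); the arm keeps its last pose, push and grip.
It fails at once if the awl with a brown pear-shaped handle is moved more than 30 mm (distance of awl from where it was at the start of the episode above 0.03 m).
It fails at once if the pale wooden wedge is moved more than 30 mm (distance of wedge_1 from where it was at the start of the episode above 0.03 m).
It fails at once if the pale split block of beech is moved more than 30 mm (distance of billet from where it was at the start of the episode above 0.03 m).
It fails at once if the bench brush with a wooden back is moved more than 30 mm (distance of brush from where it was at the start of the episode above 0.03 m).
It also fails if it takes over 61 s, if anything falls off the work surface, if the arm or the gripper's body presses on something with over 40 N, if the wrist force passes 120 N, or if a joint passes its speed limit or range.

## Working session

There is one attempt and no reset: what is moved stays moved. The work goes in short steps, Python scripts to look and compute and a tool call to move; the robot and the scene stay as the last step left them, time stands still between calls to the robot, and variables do not carry over. Pictures are saved under pics/ and viewed, at most 10 in all, crops included, and the job is handed in when it is done.

Besides the shell and the picture viewer there is one more tool, called after "Call:" as name(argument=value, ...) on one line, values as JSON. carry_out: Moves the arm, as the interface text tells. Its arguments: {"type":"object","properties":{"targets":{"type":"array","items":{"type":"array","items":{"type":"number","minimum":-1,"maximum":1}}},"hand":{"type":"number"},"squeeze":{"type":"number"}},"required":["targets"]}

```bash
mkdir -p pics; ls
cat > h.py <<'E'
import numpy as np, cv2
from scipy.spatial.transform import Rotation as R
from plant import r
def snap(n,f):
    ci=r.camera_info(n); im=np.array(r.capture(n)); cv2.imwrite('pics/'+f+'.png',im[:,:,::-1]); return im,ci
E
python3 - <<'E'
from h import *
import pickle
print(r.get_state())
d={}
for n in ['scene','top','wrist']:
    im,ci=snap(n,n+'0'); d[n]=(im,ci); print(n,ci)
pickle.dump(d,open('d0.pkl','wb'))
E
```

```text
pics
{'time_s': 0.0, 'joints': array([-5.76359294e+01,  2.05916476e+01,  6.32616386e-01, -2.00643804e-02,
       -7.01360127e+01, -1.65064001e+01]), 'qd': array([ 0.05112519,  0.07101535,  0.03557789,  0.06678722, -0.02598162,
        0.03443846]), 'joint_torque': array([-3.73591929e-04, -5.82723820e+01,  2.93048304e+01,  6.99739963e+00,
        6.84063751e-03, -1.61254188e-04]), 'tcp_pos': array([ 0.18427522, -0.64885208,  0.23361167]), 'eef_rot': array([ 1.79903514e+02, -8.92239477e-03, -1.64149155e+02]), 'contact_force': array([-0.43446764, -0.85036875,  0.80439035]), 'moment': array([-0.00730395, -0.02735198, -0.02875264]), 'gripper_force': 0.0, 'gripper_width': 0.08756671533011602}
scene {'K': array([[391.65074862,   0.        , 248.41846132],
       [  0.        , 391.65074862, 193.29199808],
       [  0.        ,   0.        ,   1.        ]]), 'distortion': array([0.01744354, 0.        , 0.        , 0.        , 0.        ]), 'eye': array([-0.00442751,  0.67791134,  0.52909946]), 'attitude': array([-115.58829523,   -0.43086936, -145.67315318])}
top {'K': array([[387.9286039 ,   0.        , 254.92044198],
       [  0.        , 387.9286039 , 188.44939144],
       [  0.        ,   0.        ,   1.        ]]), 'distortion': array([-0.0912504,  0.       ,  0.       ,  0.       ,  0.       ]), 'eye': array([ 0.35279112, -0.09943009,  1.18843797]), 'attitude': array([-1.71768789e+02, -1.21153646e-01, -9.00340167e+01])}
wrist {'K': array([[313.39121981,   0.        , 258.66503321],
       [  0.        , 313.39121981, 189.06214829],
       [  0.        ,   0.        ,   1.        ]]), 'distortion': array([-0.07827889,  0.        ,  0.        ,  0.        ,  0.        ]), 'eye': array([ 0.10790016, -0.67047839,  0.3843433 ]), 'attitude': array([1.62900539e+02, 3.10266063e-02, 1.05875945e+02])}
```

```bash
python3 -c "
import cv2
a=cv2.imread('pics/scene0.png');b=cv2.imread('pics/top0.png')
cv2.imwrite('pics/scene0b.png',cv2.resize(a,(768,576)));cv2.imwrite('pics/top0b.png',cv2.resize(b,(768,576)))"
```

```text
(no output)
```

View pics/scene0b.png

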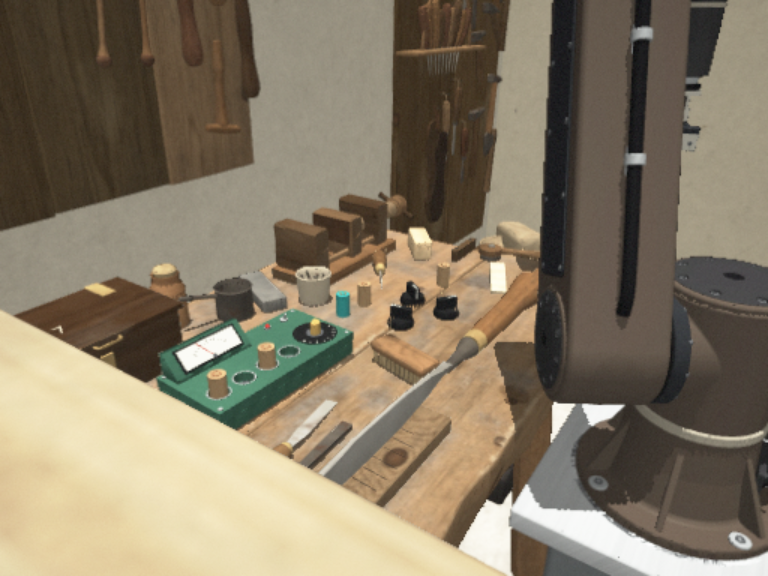

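View pics/top0b.png

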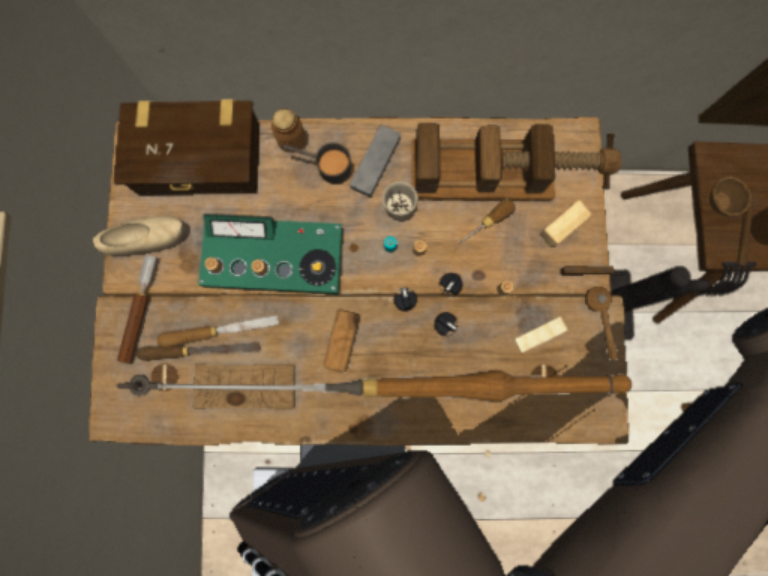

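The scene view shows the tester on the left with plugs in wells 1 and 3, plus three black knobs, two wooden plugs and a turquoise one. In the top view (768 px scale) I read these positions:

| Item | Pixel |
|---|---|
| Wells | (213,265), (238,267), (260,267), (283,269) |
| Shaft | (318,267) |
| Knobs | (405,299), (452,283), (447,323) |
| Loose plugs | (420,247), (507,287) |
| Turquoise plug | (391,243) |

Image left is robot left, so the knob to take is the one at (405,299).

```bash
cat >> h.py <<'E'
def ray(ci,uv):
    p=cv2.undistortPoints(np.array(uv,float).reshape(-1,1,2),ci['K'],ci['distortion']).reshape(-1,2)
    d=np.c_[p,np.ones(len(p))]@R.from_euler('xyz',ci['attitude'],degrees=True).as_matrix().T
    return d
def plane(ci,uv,z):
    d=ray(ci,uv); return ci['eye']+d*((z-ci['eye'][2])/d[:,2])[:,None]
def proj(ci,P):
    Rm=R.from_euler('xyz',ci['attitude'],degrees=True).as_matrix()
    return cv2.projectPoints(((np.array(P,float).reshape(-1,3)-ci['eye'])@Rm),np.zeros(3),np.zeros(3),ci['K'],ci['distortion'])[0].reshape(-1,2)
def tri(obs): # [(ci,uv)]
    A=np.zeros((3,3));b=np.zeros(3)
    for ci,uv in obs:
        d=ray(ci,uv)[0];d/=np.linalg.norm(d);M=np.eye(3)-np.outer(d,d);A+=M;b+=M@ci['eye']
    return np.linalg.solve(A,b)
def delta(pos,rpy,s=None):
    "tool-frame scaled shift/turn from the measured pose to a goal"
    s=s or r.get_state(); C=R.from_euler('xyz',s['eef_rot'],degrees=True);G=R.from_euler('xyz',rpy,degrees=True)
    return C.inv().apply(np.array(pos)-s['tcp_pos'])/.5, np.degrees((C.inv()*G).as_rotvec())/60
E
python3 - <<'E'
from h import *
import pickle
d=pickle.load(open('d0.pkl','rb'))
im,ci=d['top']
k=2/3
for n,uv,z in [('well1',(213,265),.076),('well2',(238,267),.045),('well3',(260,267),.076),('well4',(283,269),.045),('shaft',(318,267),.067),('tl',(204,214),.045),('tr',(341,226),.045),('br',(338,293),.045),('bl',(200,285),.045),('knob',(405,299),.02),('kB',(452,283),.02),('kC',(447,323),.02),('plugA',(420,247),.046),('plugB',(507,287),.046),('turq',(391,243),.046),('awl',(488,220),.02),('pot',(400,200),.05)]:
    print(n,plane(ci,[np.array(uv)*k],z)[0].round(3))
E
```

```text
well1 [0.549 0.229 0.076]
well2 [0.55  0.187 0.045]
well3 [0.545 0.136 0.076]
well4 [0.546 0.097 0.045]
shaft [0.546 0.024 0.067]
tl [0.66  0.262 0.045]
tr [ 0.634 -0.019  0.045]
br [ 0.498 -0.014  0.045]
bl [0.514 0.263 0.045]
knob [ 0.488 -0.148  0.02 ]
kB [ 0.521 -0.243  0.02 ]
kC [ 0.44  -0.232  0.02 ]
plugA [ 0.59  -0.177  0.046]
plugB [ 0.509 -0.35   0.046]
turq [ 0.598 -0.119  0.046]
awl [ 0.653 -0.321  0.02 ]
pot [ 0.686 -0.138  0.05 ]
```

```bash
cat >> h.py <<'E'
def plan(wps,start=None):
    "wps: list of (pos,yaw,nrows); tool down. prints rounded rows"
    if start is None:
        s=r.get_state(); p=np.array(s['tcp_pos']);C=R.from_euler('xyz',s['eef_rot'],degrees=True)
    else: p,C=start
    out=[]
    for pos,yaw,n in wps:
        G=R.from_euler('xyz',[180,0,yaw],degrees=True)
        for k in range(n,0,-1):
            row=np.r_[C.inv().apply((np.array(pos)-p)/k)/.5, np.degrees((C.inv()*G).as_rotvec())/k/60].round(3)
            p=p+C.apply(row[:3]*.5); C=C*R.from_rotvec(np.radians(row[3:]*60)); out.append((row+0).tolist())
    m=np.abs(np.array(out))
    for i in range(0,len(out),5): print(out[i:i+5])
    print('max',m[:,:3].max(),m[:,3:].max(),'end',p.round(4),C.as_euler('xyz',degrees=True).round(2))
E
python3 -c "
from h import *
plan([((.54,-.24,.25),-90,10)])"
```

```text
[[-0.091, 0.059, -0.003, 0.0, 0.0, -0.124], [-0.098, 0.047, -0.003, 0.0, 0.0, -0.124], [-0.103, 0.034, -0.003, 0.0, 0.0, -0.123], [-0.106, 0.021, -0.003, 0.0, 0.0, -0.124], [-0.108, 0.006, -0.003, 0.0, 0.0, -0.123]]
[[-0.108, -0.007, -0.003, 0.0, 0.0, -0.124], [-0.106, -0.021, -0.003, 0.0, 0.0, -0.123], [-0.103, -0.035, -0.004, 0.0, 0.0, -0.124], [-0.097, -0.048, -0.003, 0.0, 0.001, -0.123], [-0.091, -0.06, -0.004, 0.001, 0.0, -0.124]]
max 0.108 0.124 end [ 0.5398 -0.2398  0.2501] [-1.7998e+02  1.0000e-02 -8.9980e+01]
```

Call:
carry_out(targets=[[-0.091,0.059,-0.003,0,0,-0.124],[-0.098,0.047,-0.003,0,0,-0.124],[-0.103,0.034,-0.003,0,0,-0.123],[-0.106,0.021,-0.003,0,0,-0.124],[-0.108,0.006,-0.003,0,0,-0.123]], hand=1)

```text
time_s: 0.78
tcp_pos: [0.3632, -0.4434, 0.242]
eef_rot: [180.0, 0.0, -126.8]
contact_force: [1.3, -0.4, 0.3]
gripper_width: 0.0875
gripper_force: 0.0
```

Call:
carry_out(targets=[[-0.108,-0.007,-0.003,0,0,-0.124],[-0.106,-0.021,-0.003,0,0,-0.123],[-0.103,-0.035,-0.004,0,0,-0.124],[-0.097,-0.048,-0.003,0,0,-0.123],[-0.091,-0.06,-0.004,0,0,-0.124]])

```text
time_s: 1.4
tcp_pos: [0.5407, -0.2384, 0.2506]
eef_rot: [180.0, 0.0, -89.7]
contact_force: [0.1, 0.0, 0.2]
gripper_width: 0.0877
gripper_force: 0.0
```

Call:
carry_out(targets=[[0,0,0,0,0,0]])

```text
time_s: 1.52
tcp_pos: [0.5419, -0.2373, 0.2501]
eef_rot: [180.0, 0.0, -89.7]
contact_force: [-0.7, 0.3, -1.0]
gripper_width: 0.0878
gripper_force: 0.0
```

Run:
```python
from h import *
import pickle
s=r.get_state();print(s['time_s'],s['tcp_pos'],s['eef_rot'],s['qd'].round(2))
d=snap('wrist','w1');pickle.dump(d,open('w1.pkl','wb'))
cv2.imwrite('pics/w1b.png',cv2.resize(d[0],(768,576))[:,:,::-1])
```

```text
1.525 [ 0.54187038 -0.23734371  0.2500948 ] [ 1.79984366e+02  1.52422865e-02 -8.96689944e+01] [-2.95 -0.9  -1.6   0.07 -0.41 -1.25]
```

View pics/w1b.png

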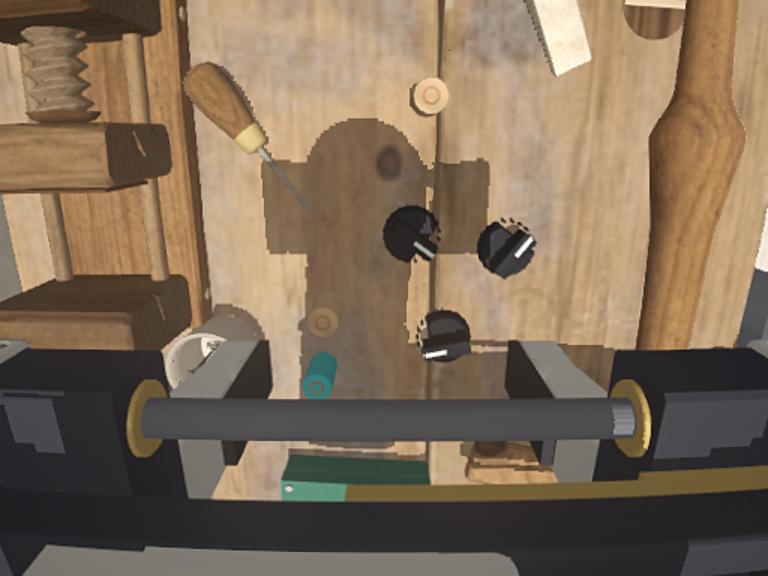

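The wrist view (768 px scale, image left = world +x, down = +y) shows plug A at (322,320) and plug B at (431,96). Knob A is at (443,335) with its white line around (435,352), and the gripper hides everything below row 345. Next I'll go over the tester, then measure.

Run:
```python
from h import *
import pickle
im,ci=pickle.load(open('w1.pkl','rb'))
t,ct=pickle.load(open('d0.pkl','rb'))['top']
def crop(im,c,h,k): 
    x,y=np.array(c).astype(int); return cv2.resize(im[y-h:y+h,x-h:x+h],None,fx=k,fy=k,interpolation=cv2.INTER_CUBIC)
k=2/3
a=[crop(im,(215,213),22,6),crop(im,(287,64),22,6),crop(im,(295,224),22,6)]
b=[crop(t,(280,165),22,6),crop(t,(338,191),22,6),crop(t,(270,199),22,6)]
o=np.vstack([np.hstack(a),np.hstack(b)]);cv2.imwrite('pics/crops1.png',o[:,:,::-1]);print(o.shape)
plan([((.50,.10,.27),-90,6)])
```

```text
(528, 792, 3)
[[-0.113, 0.013, -0.007, 0.0, 0.0, 0.0], [-0.113, 0.013, -0.007, 0.0, 0.0, 0.001], [-0.113, 0.013, -0.006, 0.0, 0.0, 0.0], [-0.113, 0.014, -0.007, 0.0, 0.0, 0.001], [-0.113, 0.014, -0.006, 0.0, 0.0, 0.0]]
[[-0.112, 0.013, -0.007, 0.001, 0.0, 0.001]]
max 0.113 0.001 end [0.5    0.0999 0.2702] [-1.7999e+02  1.0000e-02 -9.0010e+01]
```

View pics/crops1.png

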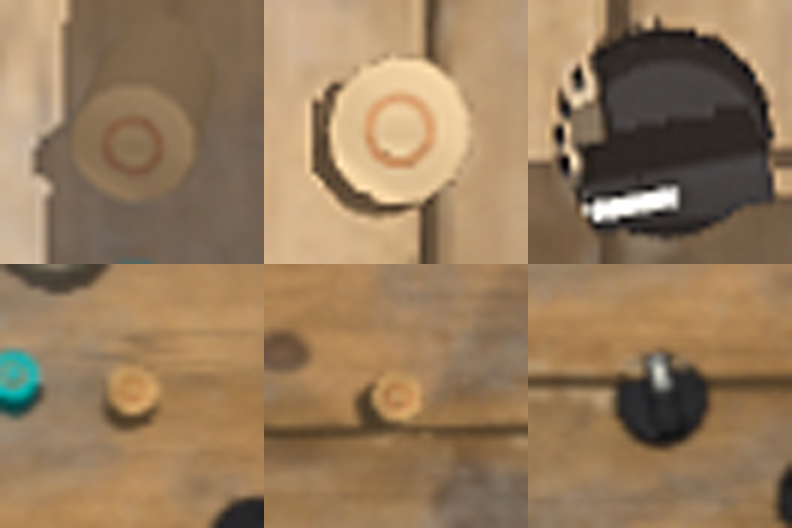

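Reading the crops: the plug-top rings are at wrist px A (214.7,214.4) and B (287.1,63.4), and at top px A (279.4,163.8) and B (337.8,190.8). The knob's white line points roughly +x, with a slight tilt. I'll move to the tester.

Call:
carry_out(targets=[[-0.113,0.013,-0.007,0,0,0],[-0.113,0.013,-0.007,0,0,0],[-0.113,0.013,-0.007,0,0,0],[-0.113,0.014,-0.006,0,0,0],[-0.113,0.014,-0.006,0,0,0.001]])

```text
time_s: 2.2
tcp_pos: [0.5054, 0.043, 0.2673]
eef_rot: [-180.0, 0.0, -90.2]
contact_force: [1.2, -0.5, 1.6]
gripper_width: 0.0877
gripper_force: 0.0
```

Call:
carry_out(targets=[[-0.112,0.013,-0.007,0,0,0],[0,0,0,0,0,0]])

```text
time_s: 2.45
tcp_pos: [0.4994, 0.1006, 0.2708]
eef_rot: [-180.0, 0.0, -89.9]
contact_force: [-0.5, -0.8, -0.0]
gripper_width: 0.0876
gripper_force: 0.0
```

Run:
```python
from h import *
import pickle
s=r.get_state();print(s['time_s'],s['tcp_pos'],s['eef_rot'],s['qd'].round(2))
d=snap('wrist','w2');pickle.dump(d,open('w2.pkl','wb'))
cv2.imwrite('pics/w2b.png',cv2.resize(d[0],(768,576))[:,:,::-1])
_,c1=pickle.load(open('w1.pkl','rb')); t,ct=pickle.load(open('d0.pkl','rb'))['top']
print('A',tri([(c1,(214.7,214.4)),(ct,(279.4,163.8))]),plane(c1,[(214.7,214.4)],.046),plane(ct,[(279.4,163.8)],.046))
print('B',tri([(c1,(287.1,63.4)),(ct,(337.8,190.8))]),plane(c1,[(287.1,63.4)],.046),plane(ct,[(337.8,190.8)],.046))
o=np.array([295-22,224-22]);f=lambda u,v:o+(np.array([u-528,v])+.5)/6-.5
e=plane(c1,[f(590,212),f(678,197)],.038);print('line',e, np.degrees(np.arctan2(*(e[0]-e[1])[[1,0]])))
```

```text
2.45 [0.4993699  0.10059282 0.27083555] [-1.79969070e+02  3.15942161e-02 -8.98988196e+01] [-3.32 -0.07 -0.77  0.25 -0.24  2.84]
A [ 0.59437657 -0.1755148   0.04476441] [[ 0.59539881 -0.17575784  0.046     ]] [[ 0.59289599 -0.17557084  0.046     ]]
B [ 0.51188129 -0.34979894  0.04149435] [[ 0.51265108 -0.34872044  0.046     ]] [[ 0.51088772 -0.34949584  0.046     ]]
line [[ 0.51087961 -0.14241058  0.038     ]
 [ 0.49234084 -0.14597639  0.038     ]] 10.887520900193397
```

View pics/w2b.png

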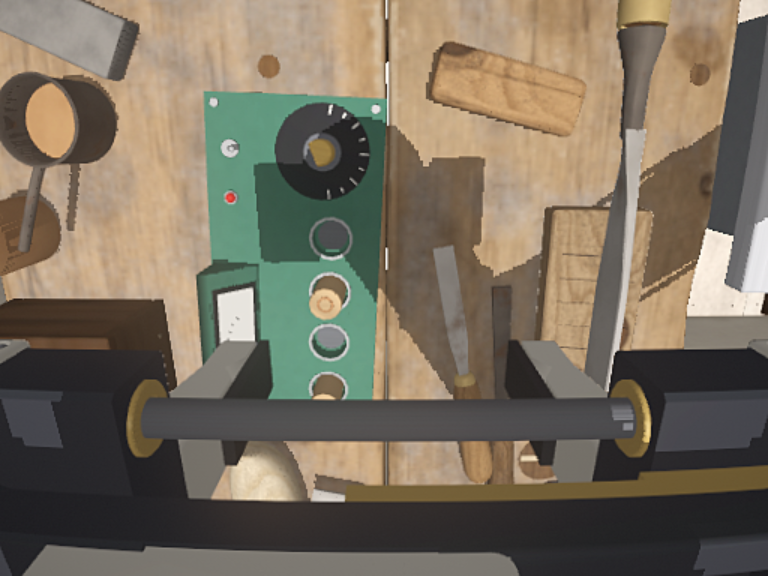

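The view shows the shaft at (321,152), well 4 at (330,239), well 2 at (329,342) and the plugged wells between them (768 px scale). The cowl is on the left, towards +x. I'll enlarge the shaft and wells.

Run:
```python
from h import *
import pickle
im,ci=pickle.load(open('w2.pkl','rb'))
def crop(c,h,k): 
    x,y=c; return cv2.resize(im[y-h:y+h,x-h:x+h],None,fx=k,fy=k,interpolation=cv2.INTER_CUBIC)
a=crop((214,101),20,12); a2=cv2.convertScaleAbs(a,alpha=1.0)
b=[crop((220,159),20,6),crop((219,228),20,6)]
o=np.hstack([a,np.vstack(b)]);cv2.imwrite('pics/crops2.png',o[:,:,::-1]);print(o.shape)
```

```text
(480, 720, 3)
```

View pics/crops2.png

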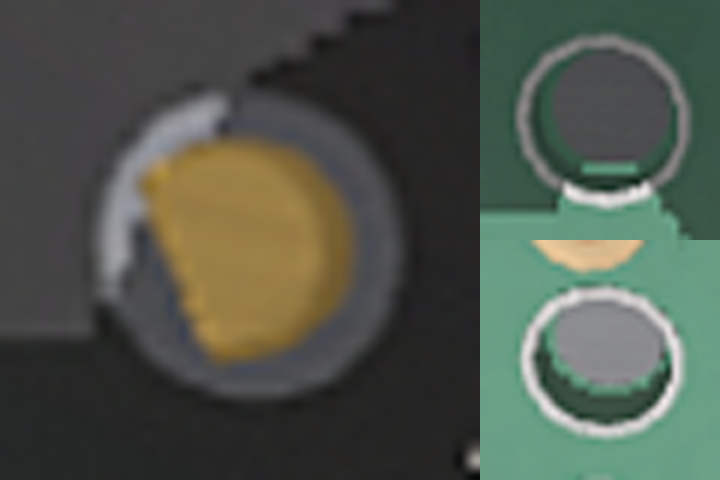

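Flat edge in the shaft crop runs (148,180)–(215,358), so it faces +x and about 20° towards +y. The well rings are centred at crop (604.5,120) and (603,362).

Run:
```python
from h import *
import pickle
im,ci=pickle.load(open('w2.pkl','rb'))
t,ct=pickle.load(open('d0.pkl','rb'))['top']
f=lambda c,h,k,u,v:np.array(c)-h+(np.array([u,v])+.5)/k-.5
S=[f((214,101),20,12,*p) for p in [(147,181),(215,358)]]
w4=f((220,159),20,6,124.5,120);w2=f((219,228),20,6,123,122)
e=plane(ci,S,.0665);ch=e[1]-e[0];L=np.linalg.norm(ch);n=np.array([ch[1],-ch[0],0])/L
n*=np.sign(n[0]);print('chord',L,'flat dir',np.degrees(np.arctan2(n[1],n[0])),'axis',e.mean(0)-n*.005)
ring=f((214,101),20,12,250,243);print('ring',plane(ci,[ring],.047))
W=plane(ci,[w4,w2],.045);print('w4,w2',W,np.linalg.norm(W[1]-W[0]),'yaw',np.degrees(np.arctan2(*(W[1]-W[0])[[1,0]]))-90)
y=(W[1]-W[0])/np.linalg.norm(W[1]-W[0]);
print('px of these in top',proj(ct,np.r_[W,e.mean(0)[None]-n*.005]))
# top camera: well rings by threshold of bright rim
g=cv2.resize(t[165:195,125:230],None,fx=7,fy=7,interpolation=cv2.INTER_CUBIC);cv2.imwrite('pics/top_tester.png',g[:,:,::-1]);print(g.shape)
```

```text
chord 0.016861259796500713 flat dir 19.645817198948695 axis [0.55047851 0.02919652 0.0665    ]
ring [[0.55147415 0.02889671 0.047     ]]
w4,w2 [[0.54685032 0.09751546 0.045     ]
 [0.55161764 0.18967362 0.045     ]] 0.09228138215894692 yaw -2.9612560834942343
px of these in top [[188.33785764 179.00313351]
 [157.91796058 177.47571104]
 [210.29841855 176.54180315]]
(210, 735, 3)
```

View pics/top_tester.png

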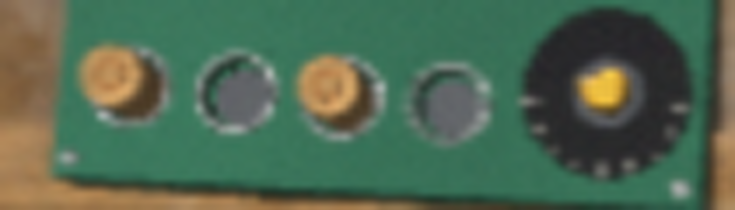

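Run:
```python
from h import *
import pickle
im,c1=pickle.load(open('w1.pkl','rb'))
for z in (.05,.09,.12): print(z,plane(c1,np.array([(207,330),(188,282),(165,130),(265,350),(240,310)])/1.5,z)[:,:2].round(3).tolist())
plan([((.5945,-.1757,.12),-90,6),((.5945,-.1757,.026),-90,3)])
```

```text
0.05 [[0.689, -0.169], [0.7, -0.21], [0.705, -0.325], [0.643, -0.152], [0.66, -0.187]]
0.09 [[0.673, -0.186], [0.682, -0.222], [0.687, -0.324], [0.631, -0.171], [0.647, -0.202]]
0.12 [[0.66, -0.199], [0.669, -0.231], [0.673, -0.324], [0.623, -0.185], [0.637, -0.213]]
[[0.092, -0.032, 0.05, 0.0, 0.0, 0.0], [0.092, -0.032, 0.05, 0.0, 0.0, 0.0], [0.091, -0.031, 0.05, 0.0, 0.0, 0.0], [0.092, -0.032, 0.05, 0.0, 0.0, 0.0], [0.091, -0.031, 0.051, 0.0, 0.0, 0.0]]
[[0.092, -0.032, 0.05, 0.0, 0.0, 0.001], [0.0, 0.0, 0.063, 0.0, 0.0, 0.0], [0.0, 0.0, 0.063, 0.0, 0.0, 0.0], [0.0, 0.0, 0.062, 0.0, 0.0, 0.0]]
max 0.092 0.001 end [ 0.5946 -0.1758  0.0261] [180.     0.   -90.01]
```

Run:
```python
from h import *
import pickle
d=pickle.load(open('d0.pkl','rb'))
ct=d['top'][1];cs=d['scene'][1]
print('pot rim',tri([(ct,np.array((400,199))/1.5),(cs,np.array((313,272))/1.5)]))
print('vise jaw corner top',tri([(ct,np.array((417,180))/1.5),(cs,np.array((275,222))/1.5)]))
plan([((.5945,-.1757,.12),-45,6),((.5945,-.1757,.027),-45,4)])
```

```text
pot rim [ 0.68774204 -0.13635031  0.05819982]
vise jaw corner top [ 0.73154959 -0.14074466  0.14477706]
[[0.092, -0.032, 0.05, 0.0, 0.0, -0.125], [0.095, -0.019, 0.05, 0.0, 0.0, -0.125], [0.097, -0.007, 0.05, 0.0, 0.0, -0.125], [0.097, 0.006, 0.05, 0.0, 0.0, -0.125], [0.095, 0.018, 0.051, 0.0, 0.0, -0.125]]
[[0.091, 0.031, 0.05, 0.0, 0.0, -0.124], [0.0, 0.0, 0.047, 0.0, 0.0, 0.0], [0.0, 0.0, 0.046, 0.0, 0.0, 0.0], [0.0, 0.0, 0.047, 0.0, 0.0, 0.0], [0.0, 0.0, 0.046, 0.0, 0.0, 0.0]]
max 0.097 0.125 end [ 0.5943 -0.1757  0.0271] [-180.      0.    -45.01]
```

```bash
python3 - <<'E'
from h import *
import pickle
d=pickle.load(open('d0.pkl','rb'));ct=d['top'][1];cs=d['scene'][1];c1=pickle.load(open('w1.pkl','rb'))[1]
for a in [(417,181),(440,181),(417,188)]:
  for b in [(188,280),(170,305),(205,330)]:
    o=[(ct,np.array(a)/1.5),(c1,np.array(b)/1.5)];p=tri(o)
    print(a,b,p.round(3),[np.abs(proj(c,p)[0]-q).max().round(1) for c,q in o])
E
python3 -c "
import cv2
t=cv2.imread('pics/top0.png')[75:140,255:345];w=cv2.imread('pics/w1.png')[165:250,0:150]
a=cv2.resize(t,(540,390));b=cv2.resize(w,(600,340));import numpy as np
o=np.zeros((390+200,800,3),np.uint8);o[:390,:540]=a;o[390:590,:353]=cv2.resize(w,(353,200));cv2.imwrite('pics/vise.png',o)"
```

```text
(417, 181) (188, 280) [ 0.758 -0.178 -0.066] [np.float64(1.7), np.float64(3.9)]
(417, 181) (170, 305) [ 0.74  -0.175  0.007] [np.float64(0.2), np.float64(0.5)]
(417, 181) (205, 330) [ 0.71  -0.169  0.048] [np.float64(5.5), np.float64(14.2)]
(440, 181) (188, 280) [ 0.712 -0.215  0.054] [np.float64(4.2), np.float64(11.6)]
(440, 181) (170, 305) [ 0.701 -0.211  0.102] [np.float64(2.8), np.float64(8.8)]
(440, 181) (205, 330) [ 0.677 -0.206  0.136] [np.float64(7.3), np.float64(23.4)]
(417, 188) (188, 280) [ 0.746 -0.18  -0.055] [np.float64(0.4), np.float64(0.9)]
(417, 188) (170, 305) [ 0.728 -0.177  0.017] [np.float64(1.8), np.float64(4.7)]
(417, 188) (205, 330) [ 0.701 -0.17   0.051] [np.float64(3.2), np.float64(8.4)]
```

View pics/vise.png

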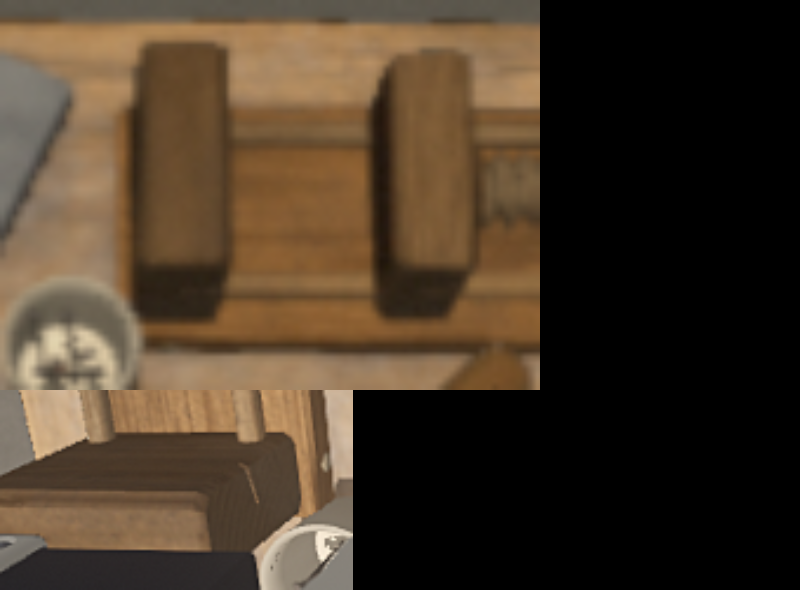

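The vise crops give the jaw-top front corner at top px (292,119.7) and wrist px (88.4,207.5).

Run:
```python
from h import *
import pickle
d=pickle.load(open('d0.pkl','rb'));ct=d['top'][1];c1=pickle.load(open('w1.pkl','rb'))[1]
p=tri([(ct,(292,119.7)),(c1,(88.4,207.5))]);print(p,proj(ct,p),proj(c1,p))
```

```text
[ 0.70900061 -0.20929854  0.1168591 ] [[292.25043    119.22112405]] [[ 89.98675803 208.002788  ]]
```

Run:
```python
from h import *
plan([((.5945,-.1757,.10),-93,6),((.5945,-.1757,.027),-93,3)])
```

```text
[[0.092, -0.032, 0.057, 0.0, 0.0, 0.008], [0.091, -0.032, 0.057, 0.0, 0.0, 0.009], [0.091, -0.033, 0.057, 0.0, 0.0, 0.008], [0.091, -0.034, 0.057, 0.0, 0.0, 0.009], [0.09, -0.035, 0.057, 0.0, 0.0, 0.008]]
[[0.09, -0.036, 0.056, 0.0, 0.0, 0.009], [0.0, 0.0, 0.049, 0.0, 0.0, 0.0], [0.0, 0.0, 0.049, 0.0, 0.0, 0.0], [0.0, 0.0, 0.048, 0.0, 0.0, 0.0]]
max 0.092 0.009 end [ 0.5946 -0.1755  0.0271] [180.     0.   -93.01]
```

Call:
carry_out(targets=[[0.092,-0.032,0.057,0,0,0.008],[0.091,-0.032,0.057,0,0,0.009],[0.091,-0.033,0.057,0,0,0.008],[0.091,-0.034,0.057,0,0,0.009],[0.09,-0.035,0.057,0,0,0.008]], hand=0.7, squeeze=15)

```text
time_s: 3.12
tcp_pos: [0.5782, -0.1342, 0.1271]
eef_rot: [180.0, -0.0, -92.7]
contact_force: [1.6, 1.3, -0.2]
gripper_width: 0.0615
gripper_force: 0.0
```

Call:
carry_out(targets=[[0.09,-0.036,0.056,0,0,0.009],[0,0,0,0,0,0]])

```text
time_s: 3.38
tcp_pos: [0.5922, -0.1811, 0.0965]
eef_rot: [179.7, -0.0, -93.5]
contact_force: [-0.9, -0.1, 0.2]
gripper_width: 0.0615
gripper_force: 0.0
```

Run:
```python
from h import *
print(r.get_state()['tcp_pos'])
plan([((.5945,-.1757,.027),-93,4)])
```

```text
[ 0.59222134 -0.18110896  0.0965081 ]
[[-0.003, -0.001, 0.035, 0.001, 0.0, -0.002], [-0.003, -0.001, 0.035, 0.002, 0.0, -0.002], [-0.003, -0.001, 0.034, 0.001, 0.0, -0.002], [-0.002, -0.001, 0.035, 0.002, 0.0, -0.002]]
max 0.035 0.002 end [ 0.5943 -0.1757  0.027 ] [-1.7998e+02 -2.0000e-02 -9.3020e+01]
```

Call:
carry_out(targets=[[0,0,0.035,0,0,0],[0,0,0.035,0,0,0],[0,0,0.03,0,0,0],[0,0,0,0,0,0],[0,0,0,0,0,0]])

```text
time_s: 4.0
tcp_pos: [0.595, -0.1759, 0.0504]
eef_rot: [-180.0, -0.0, -93.0]
contact_force: [0.7, 0.3, 0.0]
gripper_width: 0.0613
gripper_force: 0.0
```

Run:
```python
from h import *
print(r.get_state()['tcp_pos'],r.get_state()['eef_rot'])
plan([((.5945,-.1757,.027),-93,2)])
```

```text
[ 0.59498195 -0.17589671  0.05039753] [-1.79977203e+02 -8.61810155e-03 -9.30456245e+01]
[[0.0, 0.001, 0.023, 0.0, 0.0, 0.0], [0.0, 0.0, 0.024, 0.0, 0.0, -0.001]]
max 0.024 0.001 end [ 0.5945 -0.1759  0.0269] [-1.7998e+02 -1.0000e-02 -9.2990e+01]
```

Call:
carry_out(targets=[[0,0,0.023,0,0,0],[0,0,0.024,0,0,0],[0,0,0,0,0,0]])

```text
time_s: 4.38
tcp_pos: [0.5936, -0.1763, 0.0251]
eef_rot: [179.9, 0.0, -93.1]
contact_force: [-0.6, -0.2, 0.5]
gripper_width: 0.0613
gripper_force: 0.0
```

Call:
carry_out(targets=[[0,0,0,0,0,0],[0,0,0,0,0,0],[0,0,0,0,0,0],[0,0,0,0,0,0]], hand=0)

```text
time_s: 4.88
tcp_pos: [0.5947, -0.1763, 0.0268]
eef_rot: [-180.0, 0.0, -93.1]
contact_force: [0.1, -0.2, 0.4]
gripper_width: 0.0271
gripper_force: 0.0
```

Run:
```python
from h import *
s=r.get_state();print(s['tcp_pos'],s['gripper_width'],s['gripper_force'])
plan([((.5945,-.1757,.134),-93,2),((.551,.189,.134),-93,7)])
```

```text
[ 0.59474295 -0.17631912  0.02681101] 0.027089699201750635 0.0
[[-0.001, 0.0, -0.107, 0.0, 0.0, -0.001], [0.0, 0.0, -0.107, 0.0, 0.0, -0.001], [-0.103, 0.018, 0.0, 0.0, 0.0, 0.0], [-0.104, 0.018, 0.0, 0.0, 0.0, 0.0], [-0.103, 0.018, 0.0, 0.0, 0.0, 0.0]]
[[-0.104, 0.018, 0.0, 0.0, 0.0, 0.0], [-0.103, 0.018, 0.0, 0.0, 0.0, 0.0], [-0.104, 0.018, 0.0, 0.0, 0.0, 0.0], [-0.103, 0.017, 0.0, 0.0, 0.0, 0.0]]
max 0.107 0.001 end [0.5511 0.1889 0.1338] [-179.97    0.    -92.98]
```

Call:
carry_out(targets=[[0,0,0,0,0,0],[0,0,-0.054,0,0,0],[0,0,-0.1,0,0,0],[0,0,-0.06,0,0,0],[-0.06,0.01,0,0,0,0]])

```text
time_s: 5.5
tcp_pos: [0.593, -0.147, 0.1366]
eef_rot: [-179.7, -0.0, -93.2]
contact_force: [-0.6, 1.8, -2.2]
gripper_width: 0.0253
gripper_force: 15.0
```

Call:
carry_out(targets=[[-0.11,0.02,0,0,0,0],[-0.12,0.02,0,0,0,0],[-0.12,0.02,0,0,0,0],[-0.12,0.02,0,0,0,0],[-0.11,0.02,0,0,0,0]])

```text
time_s: 6.12
tcp_pos: [0.5565, 0.1483, 0.1338]
eef_rot: [-180.0, 0.0, -93.1]
contact_force: [0.7, -0.1, -0.5]
gripper_width: 0.0255
gripper_force: 15.0
```

Call:
carry_out(targets=[[-0.084,0.015,0,0,0,0],[0,0,0,0,0,0],[0,0,0,0,0,0]])

```text
time_s: 6.5
tcp_pos: [0.5515, 0.1885, 0.1334]
eef_rot: [180.0, -0.0, -93.1]
contact_force: [-1.0, -0.0, -0.6]
gripper_width: 0.0254
gripper_force: 15.0
```

Run:
```python
from h import *
s=r.get_state();print(s['tcp_pos'],s['gripper_width'],s['gripper_force'])
plan([((.551,.189,.080),-93,3),((.551,.189,.057),-93,2)])
im,ci=snap('wrist','w3')
cv2.imwrite('pics/w3b.png',cv2.resize(im[120:384,120:400],None,fx=2,fy=2)[:,:,::-1])
```

```text
[0.55146698 0.18848122 0.1333992 ] 0.025391454742732803 14.999176561832428
[[0.0, 0.0, 0.036, 0.0, 0.0, 0.0], [-0.001, 0.0, 0.035, 0.0, 0.0, -0.001], [0.0, 0.001, 0.036, 0.0, 0.0, 0.0], [0.0, 0.0, 0.023, 0.0, 0.0, 0.0], [0.0, 0.0, 0.023, 0.0, 0.0, 0.0]]
max 0.036 0.001 end [0.551  0.189  0.0569] [ 1.7997e+02 -2.0000e-02 -9.3010e+01]
```

View pics/w3b.png

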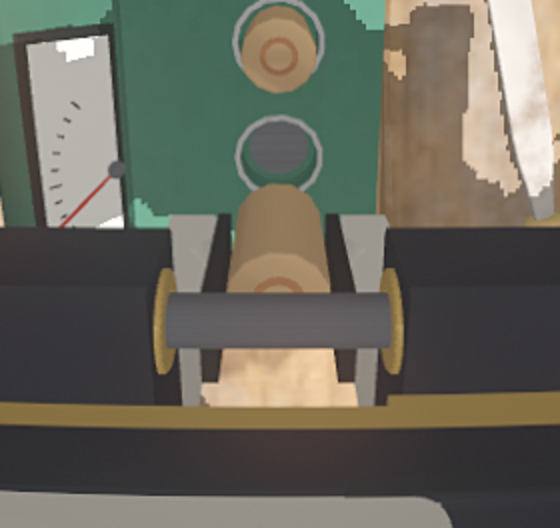

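The picture shows the plug held upright and centred, with well 2's ring at crop (279,156), full-image px (259.5,198). The plug's lower front edge is at crop (281,184).

Run:
```python
from h import *
s=r.get_state();ci=r.camera_info('wrist')
f=lambda u,v:np.array([120+(u+.5)/2-.5,120+(v+.5)/2-.5])
print('well2',plane(ci,[f(279,156.5)],.045), s['tcp_pos'])
z=s['tcp_pos'][2]-.027
print('plug low front y',plane(ci,[f(281,184.5)],z), 'pred', s['tcp_pos'][1]-.013)
print('well3 px',plane(ci,[f(279,44)],.045))
```

```text
well2 [[0.55153999 0.18915658 0.045     ]] [0.55162286 0.18792095 0.13342466]
plug low front y [[0.55036952 0.17749378 0.10642466]] pred 0.17492094584799625
well3 px [[0.54911692 0.14392684 0.045     ]]
```

Call:
carry_out(targets=[[0,0,0.05,0,0,0],[0,0,0.04,0,0,0],[0,0,0.02,0,0,0],[0,0,0.02,0,0,0],[0,0,0,0,0,0]])

```text
time_s: 7.18
tcp_pos: [0.5517, 0.1881, 0.0681]
eef_rot: [180.0, -0.0, -93.1]
contact_force: [-0.3, -0.3, -1.0]
gripper_width: 0.0259
gripper_force: 15.0
```

Call:
carry_out(targets=[[0,0,0.01,0,0,0],[0,0,0.009,0,0,0],[0,0,0,0,0,0],[0,0,0,0,0,0]])

```text
time_s: 7.68
tcp_pos: [0.5519, 0.1887, 0.0592]
eef_rot: [-180.0, 0.0, -93.1]
contact_force: [0.3, 0.2, -1.4]
gripper_width: 0.0253
gripper_force: 15.0
```

Call:
carry_out(targets=[[0,0,0.004,0,0,0],[0,0,0,0,0,0],[0,0,0,0,0,0]])

```text
time_s: 8.05
tcp_pos: [0.5518, 0.1886, 0.0571]
eef_rot: [180.0, -0.0, -93.1]
contact_force: [0.7, -0.9, -0.3]
gripper_width: 0.0257
gripper_force: 15.0
```

Call:
carry_out(targets=[[0,0,0,0,0,0],[0,0,0,0,0,0],[0,0,-0.04,0,0,0],[0,0,-0.06,0,0,0],[0,0,-0.06,0,0,0]], hand=0.48)

```text
time_s: 8.68
tcp_pos: [0.5517, 0.1885, 0.1379]
eef_rot: [180.0, -0.0, -93.1]
contact_force: [0.7, -0.6, -0.3]
gripper_width: 0.0422
gripper_force: 0.0
```

Run:
```python
from h import *
s=r.get_state();print(s['tcp_pos'])
plan([((.5125,-.349,.12),-93,10)])
```

```text
[0.55167412 0.18845543 0.13785041]
[[0.108, 0.002, 0.004, 0.0, 0.0, 0.0], [0.108, 0.002, 0.004, 0.0, 0.0, 0.0], [0.108, 0.002, 0.004, 0.0, 0.0, 0.0], [0.108, 0.002, 0.003, 0.0, 0.0, 0.0], [0.108, 0.002, 0.004, 0.0, 0.0, 0.0]]
[[0.108, 0.002, 0.003, 0.0, 0.0, 0.0], [0.107, 0.002, 0.004, 0.0, 0.0, 0.0], [0.108, 0.002, 0.003, 0.0, 0.0, -0.001], [0.107, 0.002, 0.004, 0.0, 0.0, 0.0], [0.108, 0.002, 0.003, 0.0, 0.0, -0.001]]
max 0.108 0.001 end [ 0.5127 -0.3492  0.12  ] [ 1.7998e+02 -2.0000e-02 -9.2980e+01]
```

Call:
carry_out(targets=[[0.108,0.002,0.003,0,0,0],[0.108,0.002,0.003,0,0,0],[0.108,0.002,0.003,0,0,0],[0.108,0.002,0.003,0,0,0],[0.108,0.002,0.003,0,0,0]], hand=0.7)

```text
time_s: 9.3
tcp_pos: [0.532, -0.0824, 0.1298]
eef_rot: [-180.0, 0.0, -93.1]
contact_force: [0.3, 0.1, 0.3]
gripper_width: 0.0614
gripper_force: 0.0
```

Call:
carry_out(targets=[[0.108,0.002,0.003,0,0,0],[0.108,0.002,0.003,0,0,0],[0.108,0.002,0.005,0,0,0],[0.107,0.002,0.005,0,0,0],[0.107,0.002,0.005,0,0,0]])

```text
time_s: 9.93
tcp_pos: [0.5124, -0.3509, 0.1192]
eef_rot: [-180.0, -0.0, -93.1]
contact_force: [-0.1, 0.2, 0.4]
gripper_width: 0.0611
gripper_force: 0.0
```

Call:
carry_out(targets=[[0,0,0.02,0,0,0],[0,0,0.06,0,0,0],[0,0,0.03,0,0,0],[0,0,0,0,0,0],[0,0,0,0,0,0]])

```text
time_s: 10.55
tcp_pos: [0.5134, -0.3489, 0.065]
eef_rot: [-179.9, -0.0, -93.0]
contact_force: [0.2, -0.2, 0.7]
gripper_width: 0.0616
gripper_force: 0.0
```

Run:
```python
from h import *
s=r.get_state();print(s['tcp_pos'],s['eef_rot'])
plan([((.512,-.349,.027),-93,3)])
```

```text
[ 0.5134383  -0.34894685  0.06495003] [-1.79943562e+02 -3.09075407e-02 -9.30429201e+01]
[[0.0, 0.001, 0.025, 0.0, 0.0, 0.0], [0.0, 0.001, 0.025, 0.0, 0.0, 0.0], [0.0, 0.001, 0.026, -0.001, -0.001, -0.001]]
max 0.026 0.001 end [ 0.512  -0.3489  0.0269] [ 1.800e+02  3.000e-02 -9.298e+01]
```

Call:
carry_out(targets=[[0,0.001,0.026,0,0,0],[0,0.001,0.026,0,0,0],[0,0,0.024,0,0,0],[0,0,0,0,0,0]])

```text
time_s: 11.05
tcp_pos: [0.5107, -0.3488, 0.0245]
eef_rot: [179.9, 0.0, -93.1]
contact_force: [-0.2, 0.4, 0.8]
gripper_width: 0.0611
gripper_force: 0.0
```

Call:
carry_out(targets=[[0,0,0,0,0,0],[0,0,0,0,0,0],[0,0,0,0,0,0],[0,0,0,0,0,0],[0,0,0,0,0,0]], hand=0)

```text
time_s: 11.68
tcp_pos: [0.5118, -0.3491, 0.0263]
eef_rot: [-180.0, -0.0, -93.1]
contact_force: [-0.0, -1.1, 0.9]
gripper_width: 0.0255
gripper_force: 15.0
```

Run:
```python
from h import *
s=r.get_state();print(s['tcp_pos'],s['gripper_width'],s['gripper_force'])
p=s['tcp_pos'].copy();p[2]+=.11
plan([(p,-93,3),((.547,.097,.137),-93,9)])
```

```text
[ 0.51176812 -0.34907849  0.02629581] 0.02545521496634756 15.000182390213013
[[0.0, 0.0, -0.073, 0.0, 0.0, -0.001], [0.0, 0.0, -0.073, 0.0, 0.0, 0.0], [0.0, 0.0, -0.074, 0.0, 0.0, -0.001], [-0.099, -0.003, 0.0, 0.0, 0.0, 0.0], [-0.099, -0.003, 0.0, 0.0, 0.0, 0.0]]
[[-0.1, -0.003, 0.0, 0.0, 0.0, 0.0], [-0.099, -0.003, 0.0, 0.0, 0.0, 0.0], [-0.1, -0.002, 0.0, 0.0, 0.0, 0.0], [-0.099, -0.003, 0.0, 0.0, 0.0, 0.0], [-0.1, -0.002, 0.0, 0.0, 0.0, 0.0]]
[[-0.099, -0.003, -0.001, 0.0, 0.0, 0.0], [-0.1, -0.002, 0.0, 0.0, 0.0, 0.0]]
max 0.1 0.001 end [0.5469 0.0972 0.1368] [-1.7998e+02 -1.0000e-02 -9.2980e+01]
```

Call:
carry_out(targets=[[0,0,-0.06,0,0,0],[0,0,-0.1,0,0,0],[0,0,-0.06,0,0,0],[-0.07,-0.002,0,0,0,0],[-0.12,-0.003,0,0,0,0]])

```text
time_s: 12.3
tcp_pos: [0.5194, -0.2544, 0.1364]
eef_rot: [-179.9, -0.0, -93.3]
contact_force: [1.0, 1.0, -1.0]
gripper_width: 0.0259
gripper_force: 15.0
```

Call:
carry_out(targets=[[-0.12,-0.004,0,0,0,0],[-0.12,-0.004,0,0,0,0],[-0.12,-0.004,0,0,0,0],[-0.12,-0.004,0,0,0,0],[-0.12,-0.002,0,0,0,0]])

```text
time_s: 12.92
tcp_pos: [0.5444, 0.0468, 0.1363]
eef_rot: [-180.0, 0.0, -93.1]
contact_force: [0.7, 0.0, 0.2]
gripper_width: 0.0254
gripper_force: 15.0
```

Call:
carry_out(targets=[[-0.105,-0.001,0,0,0,0],[0,0,0.02,0,0,0],[0,0,0,0,0,0],[0,0,0,0,0,0]])

```text
time_s: 13.42
tcp_pos: [0.5477, 0.0961, 0.1261]
eef_rot: [180.0, -0.0, -93.2]
contact_force: [-0.2, -0.2, -0.6]
gripper_width: 0.0256
gripper_force: 15.0
```

Run:
```python
from h import *
s=r.get_state();print(s['tcp_pos'],s['gripper_width'],s['gripper_force'])
plan([((.547,.097,.070),-93,4),((.547,.097,.0565),-93,2)])
```

```text
[0.54768539 0.09612702 0.12609219] 0.025619126206005226 14.99948725104332
[[0.0, 0.0, 0.028, 0.0, 0.0, -0.001], [-0.001, 0.0, 0.028, 0.0, 0.0, -0.001], [0.0, 0.001, 0.028, 0.0, 0.0, 0.0], [-0.001, 0.0, 0.028, 0.0, 0.0, -0.001], [0.0, 0.0, 0.014, 0.0, 0.0, 0.0]]
[[0.0, 0.0, 0.013, 0.0, 0.0, 0.0]]
max 0.028 0.001 end [0.5472 0.0971 0.0566] [ 1.7998e+02 -2.0000e-02 -9.2980e+01]
```

Call:
carry_out(targets=[[-0.001,0,0.03,0,0,0],[-0.001,0.001,0.03,0,0,0],[0,0,0.03,0,0,0],[0,0,0.022,0,0,0],[0,0,0,0,0,0]])

```text
time_s: 14.05
tcp_pos: [0.5468, 0.0978, 0.0688]
eef_rot: [179.9, -0.1, -93.1]
contact_force: [0.1, -0.4, 0.7]
gripper_width: 0.0254
gripper_force: 15.0
```

Call:
carry_out(targets=[[0,0,0.01,0,0,0],[0,0,0.01,0,0,0],[0,0,0.007,0,0,0],[0,0,0,0,0,0],[0,0,0,0,0,0]])

```text
time_s: 14.68
tcp_pos: [0.5474, 0.0982, 0.0566]
eef_rot: [-180.0, 0.0, -93.1]
contact_force: [0.5, 0.1, -1.3]
gripper_width: 0.0254
gripper_force: 15.0
```

Call:
carry_out(targets=[[0,0,0,0,0,0],[0,0,0,0,0,0],[0,0,-0.04,0,0,0],[0,0,-0.07,0,0,0],[0,0,-0.08,0,0,0]], hand=0.48)

```text
time_s: 15.3
tcp_pos: [0.547, 0.098, 0.1522]
eef_rot: [179.9, -0.0, -93.1]
contact_force: [0.1, 1.7, -1.0]
gripper_width: 0.0422
gripper_force: 0.0
```

Run:
```python
from h import *
s=r.get_state();print(s['tcp_pos'],s['time_s'])
plan([((.56,-.14,.2),-169,9)])
```

```text
[0.54699293 0.09795777 0.1521648 ] 15.3
[[0.053, -0.006, -0.011, 0.0, 0.0, 0.141], [0.051, -0.013, -0.011, 0.0, 0.0, 0.14], [0.049, -0.021, -0.01, 0.0, 0.0, 0.141], [0.045, -0.028, -0.011, 0.0, 0.0, 0.14], [0.041, -0.034, -0.01, 0.0, 0.0, 0.141]]
[[0.035, -0.039, -0.011, 0.0, 0.0, 0.14], [0.029, -0.044, -0.01, 0.0, 0.0, 0.141], [0.022, -0.048, -0.011, 0.0, -0.001, 0.14], [0.015, -0.051, -0.01, 0.0, 0.0, 0.141]]
max 0.053 0.141 end [ 0.5598 -0.14    0.1998] [-1.7999e+02 -1.0000e-02 -1.6900e+02]
```

Call:
carry_out(targets=[[0.053,-0.006,-0.011,0,0,0.141],[0.051,-0.013,-0.011,0,0,0.14],[0.049,-0.021,-0.01,0,0,0.141],[0.045,-0.028,-0.011,0,0,0.14],[0.041,-0.034,-0.01,0,0,0.141]], hand=0.48)

```text
time_s: 15.92
tcp_pos: [0.5546, -0.0352, 0.1784]
eef_rot: [-180.0, 0.0, -135.6]
contact_force: [0.5, 0.3, -0.3]
gripper_width: 0.0424
gripper_force: 0.0
```

Call:
carry_out(targets=[[0.035,-0.039,-0.011,0,0,0.14],[0.029,-0.044,-0.01,0,0,0.141],[0.022,-0.048,-0.011,0,0,0.14],[0.015,-0.051,-0.01,0,0,0.141],[0,0,0,0,0,0]])

```text
time_s: 16.55
tcp_pos: [0.5603, -0.1412, 0.1993]
eef_rot: [-180.0, 0.0, -169.2]
contact_force: [-0.3, 0.2, 0.9]
gripper_width: 0.0419
gripper_force: 0.0
```

Call:
carry_out(targets=[[0,0,0,0,0,0],[0,0,0,0,0,0]])

```text
time_s: 16.8
tcp_pos: [0.5601, -0.1392, 0.1989]
eef_rot: [180.0, -0.0, -168.9]
contact_force: [0.5, 0.0, 0.7]
gripper_width: 0.042
gripper_force: 0.0
```

Run:
```python
from h import *
import pickle
s=r.get_state();print(s['tcp_pos'],s['eef_rot'],s['time_s'])
d=snap('wrist','w4');pickle.dump(d,open('w4.pkl','wb'));im,ci=d
t=snap('top','top4');pickle.dump(t,open('t4.pkl','wb'))
c=proj(ci,[.489,-.148,.02])[0].astype(int);print(c)
h=30;x,y=c;a=cv2.resize(im[max(y-h,0):y+h,x-h:x+h],None,fx=8,fy=8,interpolation=cv2.INTER_CUBIC)
b=cv2.resize(t[0][165:195,125:230],None,fx=3,fy=3,interpolation=cv2.INTER_CUBIC)
o=np.zeros((a.shape[0]+b.shape[0],a.shape[1],3),np.uint8);o[:a.shape[0]]=a;o[a.shape[0]:,:b.shape[1]]=b
cv2.imwrite('pics/knob4.png',o[:,:,::-1]);print(o.shape,a.shape)
# white line mask
g=im.astype(int);m=((g.min(2)>150)&(np.ptp(g,2)<40)).astype(np.uint8);m[:, :x-30]=0;m[:,x+30:]=0;m[:y-30]=0;m[y+30:]=0
n,l,st,cen=cv2.connectedComponentsWithStats(m);print(st,cen.round(1))
```

```text
[ 0.56012025 -0.13915473  0.19890838] [ 1.79990777e+02 -1.14060803e-02 -1.68901069e+02] 16.8
[263 101]
(570, 480, 3) (480, 480, 3)
[[     0      0    512    384 196526]
 [   264    106      4     21     82]] [[255.5 191.5]
 [265.5 116. ]]
```

View pics/knob4.png

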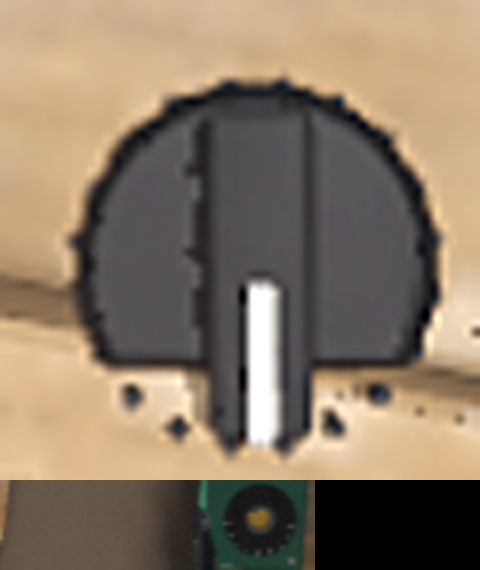

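The knob picture shows the bar's top face at crop u 212–308, v 115–445, with the white line from (262,283) to (262,445), so it runs straight down the image. The strip below it shows the brass shaft unchanged.

Run:
```python
from h import *
import pickle
im,ci=pickle.load(open('w4.pkl','rb'));c1=pickle.load(open('w1.pkl','rb'))[1]
f=lambda u,v:np.array([233,71])+(np.array([u,v])+.5)/8-.5
P=plane(ci,[f(260,115),f(260,445),f(262,283),f(262,445),f(212,280),f(308,280)],.038)
print(P[:,:2].round(4).tolist(),'len',np.linalg.norm(P[1]-P[0]),'w',np.linalg.norm(P[5]-P[4]),'yaw',np.degrees(np.arctan2(*(P[1]-P[0])[[1,0]])),'c',(P[0]+P[1])/2)
o=np.array([273,202]);g=lambda u,v:o+(np.array([u-528,v])+.5)/6-.5
for a,b in [((590,212),(262,445)),((678,197),(262,283))]: print('tri',tri([(c1,g(*a)),(ci,f(*b))]))
# skirt: outer base circle from v=83, u 82..438 at z~0..16mm
for z in (0,.008,.016): q=plane(ci,[f(82,243),f(438,243),f(260,83)],z);print(z,((q[0]+q[1])/2).round(4),np.linalg.norm(q[1]-q[0]).round(4), (q[2]+.024*np.array([np.cos(np.radians(11)),np.sin(np.radians(11)),0])).round(4))
# tester check by top camera
t,ct=pickle.load(open('t4.pkl','rb'))
print('top px plug tops w2,w4 expected',proj(ct,[(.5513,.189,.076),(.547,.0975,.076)]))
g=cv2.cvtColor(t,cv2.COLOR_RGB2HSV);m=cv2.inRange(g,(8,60,120),(25,170,255))[150:200,125:230]
n,l,st,cen=cv2.connectedComponentsWithStats(m);[print(s,(c+[125,150]).round(1)) for s,c in zip(st,cen) if s[4]>20]
```

```text
[[0.4734, -0.1502], [0.5116, -0.1425], [0.4926, -0.1461], [0.5116, -0.1422], [0.4934, -0.1521], [0.4911, -0.1407]] len 0.03899257811026624 w 0.011596468150344864 yaw 11.414353127462263 c [ 0.49253256 -0.14634905  0.038     ]
tri [ 0.51123321 -0.14239844  0.03829462]
tri [ 0.49246728 -0.14613878  0.03840614]
0 [ 0.4887 -0.1464  0.    ] 0.0481 [ 0.4919 -0.146   0.    ]
0.008 [ 0.4885 -0.1466  0.008 ] 0.047 [ 0.4922 -0.146   0.008 ]
0.016 [ 0.4884 -0.1468  0.016 ] 0.0459 [ 0.4925 -0.1461  0.016 ]
top px plug tops w2,w4 expected [[155.56144598 175.77196098]
 [186.56807879 177.17593844]]
[   0    0  105   50 5154] [177.3 174.4]
[ 0 11  3 24 52] [125.7 170.7]
[72 45 10  5 36] [201.5 197.5]
```

Run:
```python
from h import *
plan([((.4922,-.1462,.08),-168.8,4)])
```

```text
[[0.034, 0.003, 0.06, 0.0, 0.0, 0.0], [0.034, 0.003, 0.059, 0.0, 0.0, -0.001], [0.034, 0.003, 0.06, 0.0, 0.0, 0.0], [0.034, 0.003, 0.059, 0.0, 0.0, -0.001]]
max 0.06 0.001 end [ 0.4923 -0.1464  0.08  ] [ 180.     -0.   -168.79]
```

Call:
carry_out(targets=[[0.034,0.003,0.06,0,0,0],[0.034,0.003,0.06,0,0,0],[0.034,0.003,0.06,0,0,0],[0.034,0.003,0.058,0,0,-0.002],[0,0,0,0,0,0]])

```text
time_s: 17.52
tcp_pos: [0.49, -0.1467, 0.0785]
eef_rot: [180.0, -0.2, -168.9]
contact_force: [0.5, 0.6, 0.3]
gripper_width: 0.0421
gripper_force: 0.0
```

Call:
carry_out(targets=[[0,0,0,0,0,0],[0,0,0,0,0,0]])

```text
time_s: 17.77
tcp_pos: [0.494, -0.1467, 0.0813]
eef_rot: [-180.0, 0.1, -168.8]
contact_force: [0.6, 0.3, -0.3]
gripper_width: 0.042
gripper_force: 0.0
```

Run:
```python
from h import *
s=r.get_state();print(s['tcp_pos'],s['eef_rot'])
plan([((.4922,-.1462,.026),-168.8,3)])
```

```text
[ 0.49395153 -0.14668212  0.08128842] [-1.79968717e+02  1.38764437e-01 -1.68843784e+02]
[[0.001, 0.001, 0.037, 0.0, 0.001, 0.0], [0.001, 0.0, 0.037, 0.0, 0.001, 0.0], [0.001, 0.001, 0.037, -0.001, 0.0, -0.001]]
max 0.037 0.001 end [ 0.4924 -0.146   0.0258] [ 1.7997e+02  2.0000e-02 -1.6878e+02]
```

Call:
carry_out(targets=[[0,0.001,0.04,0,0,0],[0,0,0.04,0,0,0],[0,0,0.018,0,0,0],[0,0,0.01,0,0,0],[0,0,0,0,0,0]])

```text
time_s: 18.4
tcp_pos: [0.4925, -0.1464, 0.0263]
eef_rot: [-180.0, 0.0, -168.9]
contact_force: [-0.0, -0.2, -0.7]
gripper_width: 0.0417
gripper_force: 0.0
```

Call:
carry_out(targets=[[0,0,0,0,0,0],[0,0,0,0,0,0]])

```text
time_s: 18.65
tcp_pos: [0.4925, -0.1464, 0.0266]
eef_rot: [-180.0, 0.1, -168.9]
contact_force: [-0.2, -0.3, 0.6]
gripper_width: 0.0421
gripper_force: 0.0
```

Call:
carry_out(targets=[[0,0,0,0,0,0],[0,0,0,0,0,0],[0,0,0,0,0,0],[0,0,0,0,0,0]], hand=0, squeeze=40)

```text
time_s: 19.15
tcp_pos: [0.4922, -0.1464, 0.0261]
eef_rot: [180.0, -0.0, -168.9]
contact_force: [-1.3, 0.7, 0.3]
gripper_width: 0.0128
gripper_force: 40.0
```

Run:
```python
from h import *
s=r.get_state();print(s['tcp_pos'],s['eef_rot'],s['gripper_width'],s['gripper_force'],s['contact_force'])
p=s['tcp_pos'].copy();p[2]=.135
plan([(p,-168.9,3),((.5502,.0288,.115),-160.3,5)])
```

```text
[ 0.49221543 -0.14639171  0.02606367] [ 1.79999324e+02 -9.65601563e-04 -1.68880932e+02] 0.01279821443219015 39.98577833175659 [-1.30390177  0.69545216  0.31326069]
[[0.0, 0.0, -0.073, 0.0, 0.0, 0.0], [0.0, 0.0, -0.072, 0.0, 0.0, 0.0], [0.0, 0.0, -0.073, 0.0, 0.0, 0.0], [-0.036, 0.064, 0.008, 0.0, 0.0, -0.029], [-0.038, 0.063, 0.008, 0.0, 0.0, -0.029]]
[[-0.04, 0.062, 0.008, 0.0, 0.0, -0.028], [-0.042, 0.061, 0.008, 0.0, 0.0, -0.029], [-0.044, 0.06, 0.008, 0.0, 0.0, -0.028]]
max 0.073 0.029 end [0.55   0.029  0.1151] [ 180.    -0.  -160.3]
```

Run:
```python
from h import *
s=r.get_state()
p=s['tcp_pos'].copy();p[2]=.13
plan([(p,-168.9,3),((.618,.05,.19),-160.35,6)])
```

```text
[[0.0, 0.0, -0.069, 0.0, 0.0, 0.0], [0.0, 0.0, -0.069, 0.0, 0.0, 0.0], [0.0, 0.0, -0.07, 0.0, 0.0, 0.0], [-0.054, 0.056, -0.02, 0.0, 0.0, -0.024], [-0.055, 0.055, -0.02, 0.0, 0.0, -0.024]]
[[-0.056, 0.053, -0.02, 0.0, 0.0, -0.024], [-0.058, 0.052, -0.02, 0.0, 0.0, -0.023], [-0.059, 0.051, -0.02, 0.0, 0.0, -0.024], [-0.061, 0.049, -0.02, 0.0, 0.0, -0.023]]
max 0.07 0.024 end [0.6181 0.0501 0.1901] [ 180.     -0.   -160.36]
```

Call:
carry_out(targets=[[0,0,-0.06,0,0,0],[0,0,-0.075,0,0,0],[0,0,-0.073,0,0,0],[-0.054,0.056,-0.02,0,0,-0.024],[-0.055,0.055,-0.02,0,0,-0.024]])

```text
time_s: 19.77
tcp_pos: [0.5345, -0.0803, 0.1509]
eef_rot: [180.0, 0.1, -166.0]
contact_force: [0.2, -0.1, 0.1]
gripper_width: 0.0127
gripper_force: 40.0
```

Call:
carry_out(targets=[[-0.056,0.053,-0.02,0,0,-0.024],[-0.058,0.052,-0.02,0,0,-0.023],[-0.059,0.051,-0.02,0,0,-0.024],[-0.061,0.049,-0.02,0,0,-0.023],[0,0,0,0,0,0]])

```text
time_s: 20.4
tcp_pos: [0.6194, 0.0523, 0.1901]
eef_rot: [-180.0, 0.0, -160.2]
contact_force: [-1.0, -1.1, -0.8]
gripper_width: 0.0129
gripper_force: 40.0
```

Call:
carry_out(targets=[[0,0,0,0,0,0],[0,0,0,0,0,0],[0,0,0,0,0,0]])

```text
time_s: 20.78
tcp_pos: [0.6177, 0.0494, 0.1901]
eef_rot: [180.0, -0.0, -160.4]
contact_force: [-0.7, -0.1, 0.1]
gripper_width: 0.0124
gripper_force: 40.0
```

Run:
```python
from h import *
import pickle
s=r.get_state();print(s['tcp_pos'],s['eef_rot'],s['time_s'],s['qd'].round(2),s['gripper_width'])
d=snap('wrist','w5');pickle.dump(d,open('w5.pkl','wb'));im,ci=d
u0=proj(ci,[(.5503,.029,.067)])[0];print('pred px',u0)
hsv=cv2.cvtColor(im,cv2.COLOR_RGB2HSV);m=cv2.inRange(hsv,(12,90,70),(32,255,255))
x,y=u0.astype(int);w=np.zeros_like(m);w[max(y-30,0):y+30,x-30:x+30]=1;m=m*w
n,l,st,cen=cv2.connectedComponentsWithStats(m);i=1+st[1:,4].argmax();print(st[i],cen[i])
cs=max(cv2.findContours((l==i).astype(np.uint8),cv2.RETR_EXTERNAL,cv2.CHAIN_APPROX_NONE)[0],key=len)[:,0]
P=plane(ci,cs,.0665)[:,:2]; print('brass extent',P.min(0),P.max(0),len(P))
print(np.vstack([''.join('#' if v else '.' for v in row) for row in (l==i)[st[i][1]-1:st[i][1]+st[i][3]+1,st[i][0]-1:st[i][0]+st[i][2]+1]]))
```

```text
[0.61769118 0.04939688 0.19005961] [ 1.79997788e+02 -1.06850404e-02 -1.60412956e+02] 20.775 [ 0.07 -0.04  0.28  0.05 -0.01 -0.08] 0.012390936665230041
pred px [262.90859986 104.43035197]
[252  94  23  18 298] [262.9966443  103.77852349]
brass extent [0.54183649 0.01986537] [0.55830851 0.03920591] 63
[['.........................']
 ['...........###...........']
 ['.......##########........']
 ['.....####.#########......']
 ['....####....###..###.....']
 ['...###..##.#####..###....']
 ['...##..########...####...']
 ['..###.########....####...']
 ['..##.##########.#######..']
 ['..############..#######..']
 ['.##.##########.###.#####.']
 ['.#..#########.##########.']
 ['.###########.###########.']
 ['.#.#########.###########.']
 ['.##########.############.']
 ['.##.################.###.']
 ['.##.######.#########.###.']
 ['..######....##.#####.##..']
 ['..#####################..']
 ['.........................']]
```

Run:
```python
from h import *
plan([((.551,.0291,.106),-160.4,4)])
```

```text
[[0.035, 0.002, 0.042, 0.0, 0.0, 0.0], [0.035, 0.001, 0.042, 0.0, 0.0, 0.0], [0.035, 0.002, 0.042, 0.0, 0.0, 0.0], [0.035, 0.001, 0.042, 0.0, 0.0, 0.0]]
max 0.042 0.0 end [0.5509 0.0289 0.1061] [ 180.     -0.   -160.41]
```

Call:
carry_out(targets=[[0.035,0.002,0.042,0,0,0],[0.045,0.002,0.042,0,0,0],[0.04,0.001,0.042,0,0,0],[0.02,0.001,0.042,0,0,0],[0,0,0,0,0,0]])

```text
time_s: 21.45
tcp_pos: [0.5496, 0.0286, 0.1051]
eef_rot: [180.0, -0.2, -160.4]
contact_force: [0.3, 0.2, -0.1]
gripper_width: 0.0129
gripper_force: 40.0
```

Call:
carry_out(targets=[[0,0,0,0,0,0],[0,0,0,0,0,0],[0,0,0,0,0,0]])

```text
time_s: 21.82
tcp_pos: [0.5518, 0.0297, 0.1066]
eef_rot: [-180.0, 0.1, -160.4]
contact_force: [-0.1, 0.3, -0.7]
gripper_width: 0.0126
gripper_force: 40.0
```

Run:
```python
from h import *
s=r.get_state();print(s['tcp_pos'],s['eef_rot'],s['contact_force'],s['qd'].round(2))
plan([((.551,.0291,.094),-160.4,2)])
```

```text
[0.55175913 0.02965287 0.10663083] [-1.79999320e+02  5.96048787e-02 -1.60357579e+02] [-0.05243213  0.29108084 -0.7408549 ] [ 0.01  0.07 -0.32 -0.17  0.11 -0.07]
[[0.001, 0.0, 0.013, 0.0, 0.0, 0.0], [0.001, -0.001, 0.012, 0.0, 0.001, 0.001]]
max 0.013 0.001 end [0.551  0.0289 0.0941] [-180.     -0.   -160.42]
```

Call:
carry_out(targets=[[0,0,0.012,0,0,0],[0,0,0.012,0,0,0],[0,0,0,0,0,0],[0,0,0,0,0,0]])

```text
time_s: 22.32
tcp_pos: [0.5512, 0.0294, 0.0939]
eef_rot: [-180.0, -0.0, -160.4]
contact_force: [-0.4, 0.1, -0.0]
gripper_width: 0.0126
gripper_force: 40.0
```

Call:
carry_out(targets=[[0,0,0.006,0,0,0],[0,0,0,0,0,0],[0,0,0,0,0,0]])

```text
time_s: 22.7
tcp_pos: [0.5512, 0.0295, 0.0911]
eef_rot: [-180.0, 0.0, -160.4]
contact_force: [0.7, 0.5, -1.1]
gripper_width: 0.0128
gripper_force: 40.0
```

Call:
carry_out(targets=[[0,0,0.004,0,0,0],[0,0,0.004,0,0,0],[0,0,0,0,0,0],[0,0,0,0,0,0]])

```text
time_s: 23.2
tcp_pos: [0.5512, 0.0295, 0.087]
eef_rot: [180.0, -0.0, -160.4]
contact_force: [0.3, 0.9, -1.7]
gripper_width: 0.0126
gripper_force: 40.0
```

Call:
carry_out(targets=[[0,0,0.006,0,0,0],[0,0,0.004,0,0,0],[0,0,0,0,0,0],[0,0,0,0,0,0]])

```text
time_s: 23.7
tcp_pos: [0.5512, 0.0295, 0.082]
eef_rot: [-180.0, -0.0, -160.4]
contact_force: [0.2, -0.4, -0.7]
gripper_width: 0.0126
gripper_force: 40.0
```

Run:
```python
from h import *
import pickle
im,ci=pickle.load(open('w5.pkl','rb'))
E=[(.5513+(.0024*0),.1892,.076),(.5490,.1432,.076),(.5467,.0973,.076)]
px=proj(ci,E);print('expected px w2,w3,w4',px.round(1))
hsv=cv2.cvtColor(im,cv2.COLOR_RGB2HSV)
for (x,y),e in zip(px,E):
    if not(15<x<497 and 15<y<369): continue
    x,y=int(x),int(y);print(hsv[y,x],hsv[y-5,x-5])
    m=np.zeros(im.shape[:2],np.uint8);m[y-30:y+30,max(x-30,0):x+30]=cv2.inRange(hsv,(6,40,60),(24,200,255))[y-30:y+30,max(x-30,0):x+30]
    n,l,st,cen=cv2.connectedComponentsWithStats(m);i=1+st[1:,4].argmax();print(st[i],cen[i].round(1),'top-rim left/right width')
```

```text
expected px w2,w3,w4 [[432.1 170.2]
 [388.  150.1]
 [340.9 129.1]]
[ 16  98 154] [ 17  96 170]
[ 402  149   60   51 1614] [432.4 171.6] top-rim left/right width
[ 17  98 156] [ 17  91 171]
[ 361  130   42   35 1071] [381.5 147.2] top-rim left/right width
[ 18  76 255] [ 21  66 255]
[318 113  39  33 976] [337.2 128.5] top-rim left/right width
```

Call:
carry_out(targets=[[0,0,0.006,0,0,0],[0,0,0.006,0,0,0],[0,0,0,0,0,0],[0,0,0,0,0,0]])

```text
time_s: 24.2
tcp_pos: [0.5512, 0.0295, 0.0763]
eef_rot: [-180.0, 0.0, -160.4]
contact_force: [-1.2, 1.4, 4.6]
gripper_width: 0.0125
gripper_force: 40.0
```

Call:
carry_out(targets=[[0,0,0.006,0,0,0],[0,0,0.003,0,0,0],[0,0,0,0,0,0],[0,0,0,0,0,0]])

```text
time_s: 24.7
tcp_pos: [0.5514, 0.0295, 0.073]
eef_rot: [-180.0, 0.0, -160.3]
contact_force: [-5.9, 1.6, 15.6]
gripper_width: 0.0125
gripper_force: 40.0
```

Call:
carry_out(targets=[[0,0,0,0,0,0],[0,0,0,0,0,0],[0,0,0,0,0,0],[0,0,0,0,0,0]])

```text
time_s: 25.2
tcp_pos: [0.5514, 0.0294, 0.073]
eef_rot: [-180.0, 0.1, -160.3]
contact_force: [-5.2, -0.0, 16.1]
gripper_width: 0.0126
gripper_force: 40.0
```

```bash
python3 -c "
from h import *
print(r.close_job())"
```

```text
the job is handed in; nothing more can be done
None
```

I handed the job in at 25.2 s with both loose plugs standing in wells 2 and 4, and the knob seated on the D-shaft and still held pressed in (TCP at 73 mm, about 16 N upward on the tool); `close_job()` returned no verdict, so I don't know how it was judged.

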